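# Start the test kiln: extractor fan, then kiln

### The arm

A 6-joint arm with a two-finger parallel gripper is mounted at the origin on the work surface. World frame = base frame: x ahead of the robot, y to its left, z up, the work surface at z = 0. Lengths are in m, angles in rad, forces in N, time in s.
With the tool pointing down it reaches from about 0.275 to 0.775 m from the base axis. Payload 14.6 kg.
Tool frame: the origin (TCP) lies on the front face of the gripper's body, between the roots of the fingers; the fingertips stand 73 mm ahead of it and the grasp point (between the pads) lies 54 mm ahead of it; z points along the fingers, y is the direction in which the jaws open and shut (so a half turn about z gives the same grasp; the last joint's range is limited). The gripper opens to 85 mm and grips with 20 to 120 N. Pads are 22 mm wide; open, the fingers measure 114 mm over their backs; the gripper's body (76 mm by 85 mm) begins 54 mm behind the grasp point. The pads swing forward as they close: fully open they stand 13 mm farther back than shut.
Start: joints at [-1.265, 0.263, -0.048, 1.259, 0, 1.415], TCP at [0.233, -0.47, 0.304] pointing down, gripper open.
Joint ranges: [-2.65, 2.65], [-0.89, 1.7], [-1.18, 1.37], [-2.13, 2.11], [-1.35, 1.29], [-3.14, 3.14]. Speed limits (rad/s): [1.89, 1.89, 2.57, 2.79, 3.14, 3.14].

### API

Orientations are given as a unit quaternion [w, x, y, z].
In Python, from bench import * gives the robot as it stands.
- The arm moves only by the tool servo_tool, never from a script. Its argument "series" is a list that holds one entry, the list of rows, each a list of 7 numbers: the opening, from 0 (shut) to 1 (fully open), then the shift along the tool's x, y, z in units of 30 mm (1.0 is 30 mm), then the turn, a rotation vector about the tool's x, y, z in units of 5 degrees (1.0 is 5 degrees). A call has 1 to 5 rows; each row is the pose to reach, as a shift and turn from the pose commanded when the call began, along the tool's axes at that moment; what a row does not reach only later rows make up. A row lasts 1/12 s, in which the tool goes at most 41.7 mm and 7.16 degrees, less where a joint would pass 70% of its speed; a pose out of reach is approached as far as the arm can. A call with a gripper value outside its range is refused whole. The fingers move at their own pace and stop on an object; "squeeze" is the grip in N (left out, the last holds). Time passes only in rows, so rows that repeat a pose let the fingers close. It gives the time, the measured TCP pose, the force and the opening at its end, in the units of the state.
- get_state(): the state, without advancing time (a new reading comes with each control period).
- grab_frame(name): name is "side" or "top"; returns (picture, depth): 420x560x3 uint8, red, green, blue; 420x560 float32, m along the optical axis (not along the pixel's ray), 0 where there is no reading.
- get_calibration(name): a dict with "K" (3x3 intrinsics, pixels), "pose" (4x4, takes a point from camera to world coordinates). Camera axes: x right, y up, looking along -z (the intrinsics and any distortion apply to the point x, -y, -z); pixel columns grow to the right and rows downward; lengths in m; the calibration is good to about 2 mm. A picture is of the moment at which its call begins. get_calibration takes no time and is no camera call.
- close_job(): hands the job in, once; it reports no verdict.
The state is a dict: "t": time; "joint_pos": joint angles; "joint_vel": joint speeds; "joint_torque": joint torques, N m; "tool_pos": TCP position; "orientation": TCP orientation; "wrist_force": force on the tool from outside, world axes, zero at the start; "wrist_torque": the same for the moment, N m; "gripper_width": opening from 0.0 (shut) to 1.0 (fully open).
Only numpy, scipy, OpenCV 4.12 (cv2) and the standard library are available. Lean on these libraries where they do the work, as an engineer would, in place of code of your own. Each camera call takes 0.05 s, during which the arm holds its last target. There are 200 camera calls.

### The job

The little test kiln is loaded and ready to fire. Switch on its extractor fan first (the switch box with a narrow rocker and a round speed knob beside it), and after that switch on the kiln (the box with the one wide rocker), each by pressing the raised end of its rocker down until it snaps over and stays. The third, smallest box, with a narrow rocker and no knob, is the work lamp: it is on already, so leave it on.

Things in the scene. Friction and masses are not known exactly. Their poses are not given: they have to be found in the camera images.
- fan_press (a point): Extractor fan: fixed grey box 90x110 mm, 55 high; on top a white rocker 27 wide, 60 long, and a round black knob (18 high) 52 mm to one side. Point on the rocker's top face, 20 mm from the pivot towards the end that is down when ON (far from robot, +-0.6 rad); x along rocker to that end, y the pivot, z up from the face. Starts OFF: point 76 mm over the table; ON: 67.5. Both states stable.
- kiln_press (a point): Kiln: fixed grey box 105x100 mm, 70 high, one white rocker 55 wide, 60 long. Same point and axes as the fan's. Starts OFF (far end raised), point 91 mm over the table; ON: 82.5. All rockers are over-centre: some 5 N straight down on the point tips it, past level (4.5 mm down) it snaps and stays. Bezels lie lower than the rockers.
- lamp_press (a point): Work lamp, leave alone: fixed grey box 90x70 mm, 55 high, one white rocker 27 wide, 60 long, no knob. Same point and axes. Starts ON: point 67.5 mm over the table, its end (far from robot) down, the near end raised. The three boxes stand in a row across the table in any order, each turned up to 0.6 rad; flat discs and a pencil lie beside them.
There are look-alikes about, which are no part of the job. Leave any blue look-alike of the part that bears kiln_press alone.

How it is judged:
By the outcome, as a careful person would: the job done as asked, in the order asked, and still so for the second after the job is handed in, with the robot touching nothing.
It also fails if it takes over 32 s, if anything falls off the work surface, if the arm or the gripper's body presses on something with over 40 N, if the wrist force passes 120 N, or if a joint passes its speed limit or range.

## Working session

There is one attempt and no reset: what is moved stays moved. The work goes in short steps, Python scripts to look and compute and a tool call to move; the robot and the scene stay as the last step left them, time stands still between calls to the robot, and variables do not carry over. Pictures are saved under pics/ and viewed, about 8 in all and at most 12, crops included, and the job is handed in when it is done.

Besides the shell and the picture viewer there is one more tool, called after "Request:" as name([rows], argument=value, ...), one row to a line, values as JSON. servo_tool: Moves the arm, as the interface text tells. Its arguments: {"type":"object","properties":{"series":{"type":"array","items":{"type":"array","items":{"type":"array","items":{"type":"number"}}}},"squeeze":{"type":"number"}},"required":["series"]}

```bash
mkdir -p pics; cat > h.py <<'E'
from bench import *
import numpy as np, cv2
def grab(name,tag):
    im,d=grab_frame(name); cv2.imwrite(f'pics/{tag}.png',im[:,:,::-1]); np.savez(f'pics/{tag}.npz',im=im,d=d); return im,d
def world(name,d):
    c=get_calibration(name);K=np.array(c['K']);P=np.array(c['pose'])
    v,u=np.mgrid[0:d.shape[0],0:d.shape[1]]
    X=np.stack([(u-K[0,2])/K[0,0]*d,-(v-K[1,2])/K[1,1]*d,-d],-1)
    return X@P[:3,:3].T+P[:3,3]
E
python3 - <<'E'
from h import *
for n in('top','side'):
    im,d=grab(n,n+'0'); c=get_calibration(n); print(n,c)
print(get_state())
a=cv2.imread('pics/top0.png');cv2.imwrite('pics/top0b.png',cv2.resize(a,(800,600)))
E
```

```text
top {'K': array([[504.81325052,   0.        , 274.77388408],
       [  0.        , 504.81325052, 211.01046592],
       [  0.        ,   0.        ,   1.        ]]), 'pose': array([[ 0.01448306,  0.99818293, -0.05849004,  0.39089397],
       [-0.99972282,  0.01554166,  0.01768451,  0.13354827],
       [ 0.01856141,  0.0582177 ,  0.99813134,  1.34906041],
       [ 0.        ,  0.        ,  0.        ,  1.        ]])}
side {'K': array([[408.77114978,   0.        , 277.67467152],
       [  0.        , 408.77114978, 215.43778872],
       [  0.        ,   0.        ,   1.        ]]), 'pose': array([[-0.79838298,  0.46407076, -0.38369642,  0.01468162],
       [-0.60198998, -0.60045286,  0.5263691 ,  0.74943642],
       [ 0.0138809 ,  0.65122553,  0.75875729,  0.99336647],
       [ 0.        ,  0.        ,  0.        ,  1.        ]])}
{'t': 0.1, 'joint_pos': array([-1.26532473e+00,  2.63495023e-01, -4.88801002e-02,  1.25937225e+00,
        4.92010200e-05,  1.41550716e+00]), 'joint_vel': array([-0.00039695, -0.00098958,  0.00306557,  0.0015725 ,  0.00106609,
       -0.00197662]), 'joint_torque': array([ 4.96048364e-03, -6.38575816e+01,  3.85066116e+01,  1.00087328e-02,
       -9.08747279e-05, -1.79104893e-05]), 'tool_pos': array([ 0.23338932, -0.47008295,  0.30346038]), 'orientation': array([-4.76027085e-04,  9.73579499e-01,  2.28347832e-01, -1.11427610e-05]), 'wrist_force': array([-1.18356108,  0.51400225, -0.1937013 ]), 'wrist_torque': array([ 0.03470599,  0.01948655, -0.0076982 ]), 'gripper_width': 1.0030626259565547}
```

View pics/top0b.png

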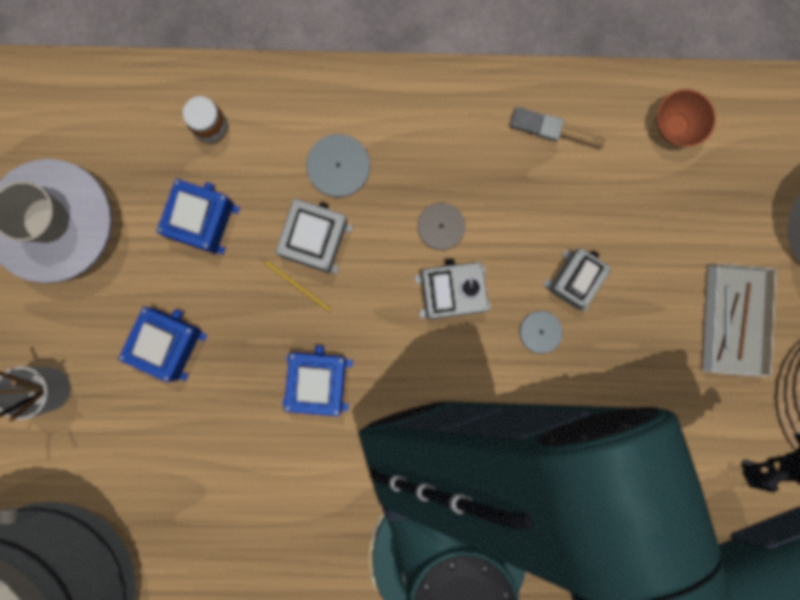

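View pics/side0.png

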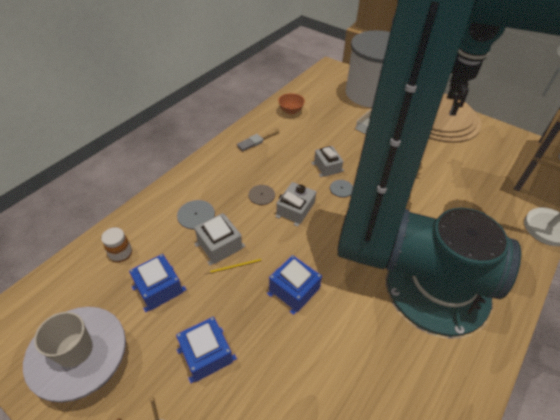

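The top view (800x600 copy) shows the kiln at (312,235), the fan with rocker at (443,292) and knob at (471,288), and the lamp at (580,278). Blue look-alikes are at (195,213), (160,343) and (315,383). Next I'll fit the rocker rectangles.

```bash
python3 - <<'E'
from h import *
z=np.load('pics/top0.npz');im,d=z['im'],z['d'];W=world('top',d)
crop=cv2.resize(im[125:240,180:440,::-1],None,fx=3,fy=3,interpolation=cv2.INTER_CUBIC)
for n,(u,v),r in(('kiln',(312,235),20),('fan',(443,292),18),('lamp',(586,277),15)):
    u,v=int(u*.7),int(v*.7)
    m=np.zeros(im.shape[:2],np.uint8);s=np.s_[v-r:v+r,u-r:u+r]
    m[s]=(im[s].min(-1)>max(150,im[v-3:v+4,u-3:u+4].min(-1).mean()*.85))
    k,l,st,c=cv2.connectedComponentsWithStats(m);m=l==l[v,u]
    P=W[m];P=P[P[:,2]>.04]
    rc=cv2.minAreaRect(P[:,:2].astype(np.float32)*1000);b=cv2.boxPoints(rc)
    # face plane
    A=np.c_[P[:,:2]-P[:,:2].mean(0),np.ones(len(P))];co=np.linalg.lstsq(A,P[:,2],rcond=None)[0]
    print(n,m.sum(),'ctr',np.round(rc[0],1),'size',np.round(rc[1],1),rc[2],'plane',co.round(3),'mean',P[:,:2].mean(0).round(4))
    e=[b[(i+1)%4]-b[i] for i in(0,1)]
    for q in e: q=q*np.sign(q[0]); print('  edge len %.1f yaw %.3f'%(np.hypot(*q),np.arctan2(q[1],q[0])))
    cs,_=cv2.findContours(m.astype(np.uint8),0,2)
    cv2.drawContours(crop,[(3*(cs[0]-[180,125])+1)],-1,(0,0,255),1)
cv2.imwrite('pics/crop.png',crop)
E
```

```text
kiln 457 ctr [511.6 195.3] size [262.   69.6] 41.973777770996094 plane [-3.181 -2.596  0.104] mean [0.5814 0.2582]
  edge len 69.6 yaw -0.838
  edge len 262.0 yaw 0.733
fan 201 ctr [439.5  60.3] size [ 51.1 168.2] 50.47490310668945 plane [-1.454  6.138  0.079] mean [0.4853 0.0232]
  edge len 168.2 yaw -0.690
  edge len 51.1 yaw 0.881
lamp 182 ctr [447.5 -65.8] size [ 46.9 411.7] 22.34111785888672 plane [1.063 3.685 0.086] mean [ 0.5144 -0.2287]
  edge len 411.7 yaw -1.181
  edge len 46.9 yaw 0.390
```

View pics/crop.png

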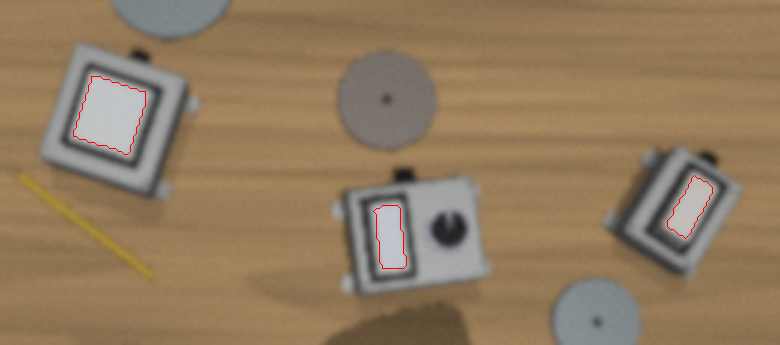

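```bash
cat >> h.py <<'E'
from scipy.spatial.transform import Rotation as R
def rocker(name,im,u,v,r,zf):
    """white face around pixel u,v -> centre and rect on plane z=zf"""
    m=np.zeros(im.shape[:2],np.uint8);s=np.s_[v-r:v+r,u-r:u+r]
    m[s]=(im[s].min(-1)>max(150,im[v-3:v+4,u-3:u+4].min(-1).mean()*.85))
    l=cv2.connectedComponents(m)[1];vv,uu=np.nonzero(l==l[v,u])
    c=get_calibration(name);K=np.array(c['K']);P=np.array(c['pose'])
    D=np.stack([(uu-K[0,2])/K[0,0],-(vv-K[1,2])/K[1,1],-np.ones(len(uu))],-1)@P[:3,:3].T
    Q=(P[:3,3]+D*((zf-P[2,3])/D[:,2])[:,None])[:,:2]*1000
    rc=cv2.minAreaRect(Q.astype(np.float32));b=cv2.boxPoints(rc)
    return Q.mean(0),rc,[(np.hypot(*q),np.arctan2(*(q*np.sign(q[0]))[::-1])) for q in(b[1]-b[0],b[2]-b[1])]
def go(p,yaw=None):
    """shift/turn in servo units from the measured pose to TCP p, tool down, tool x at yaw"""
    s=get_state();q=s['orientation'];T=R.from_quat([*q[1:],q[0]])
    sh=T.inv().apply(np.array(p)-s['tool_pos'])/.03
    rv=np.zeros(3)
    if yaw is not None:
        G=R.from_matrix(np.array([[np.cos(yaw),np.sin(yaw),0],[np.sin(yaw),-np.cos(yaw),0],[0,0,-1]]))
        rv=np.degrees((T.inv()*G).as_rotvec())/5
    print('t %.2f'%s['t'],'tcp',s['tool_pos'].round(4),'F',s['wrist_force'].round(1),'shift',sh.round(2),'turn',rv.round(2))
E
python3 - <<'E'
from h import *
im=np.load('pics/top0.npz')['im']
for n,u,v,r,z in(('kiln',312,235,20,.0868),('fan',443,292,18,.0718),('lamp',586,277,15,.0718)):
    c,rc,e=rocker('top',im,int(u*.7),int(v*.7),r,z); print(n,c.round(1),np.round(rc[0],1),[(round(a,1),round(b,3)) for a,b in e])
E
```

```text
kiln [584.  259.8] [584.  259.7] [(np.float32(56.2), np.float32(-0.299)), (np.float32(50.9), np.float32(1.271))]
fan [485.8  22.6] [486.   22.8] [(np.float32(23.4), np.float32(-1.437)), (np.float32(55.2), np.float32(0.134))]
lamp [ 515.7 -232.7] [ 516.  -232.6] [(np.float32(51.9), np.float32(-0.517)), (np.float32(23.4), np.float32(1.054))]
```

```bash
python3 -c "
from h import *
go([.508,.0255,.25],.12)"
```

```text
t 0.10 tcp [ 0.2334 -0.4701  0.3035] F [-1.2  0.5 -0.2] shift [ 15.54 -10.73   1.8 ] turn [-0.01 -0.    3.9 ]
```

Request:
servo_tool([
  [[0,1.0,-0.7,0,0,0,0.26],[0,2.0,-1.4,0,0,0,0.52],[0,3.0,-2.1,0,0,0,0.78],[0,4.0,-2.8,0,0,0,1.04],[0,5.0,-3.5,0,0,0,1.3]],
], squeeze=30)

```text
t: 0.52
tool_pos: [0.3214, -0.3079, 0.3037]
orientation: [-0.0, 0.985, 0.172, -0.0]
wrist_force: [1.0, -0.7, 0.4]
gripper_width: 0.296
```

```bash
python3 -c "
from h import *
go([.508,.0255,.25],.12)"
```

```text
t 0.52 tcp [ 0.3214 -0.3079  0.3037] F [ 1.  -0.7  0.4] shift [ 9.62 -8.35  1.79] turn [-0.    0.    2.59]
```

Request:
servo_tool([
  [[0,0.95,-0.8,0,0,0,0.5],[0,1.9,-1.6,0,0,0,1.0],[0,2.85,-2.4,0,0,0,1.5],[0,3.8,-3.2,0,0,0,2.0],[0,4.75,-4.0,0,0,0,2.59]],
])

```text
t: 0.93
tool_pos: [0.4147, -0.1463, 0.3038]
orientation: [-0.0, 0.998, 0.06, -0.0]
wrist_force: [0.4, -0.7, -0.0]
gripper_width: 0.003
```

```bash
python3 -c "
from h import *
go([.508,.0255,.19],.12)"
```

```text
t 0.93 tcp [ 0.4147 -0.1463  0.3038] F [ 0.4 -0.7 -0. ] shift [ 3.77 -5.32  3.79] turn [-0.    0.   -0.01]
```

Horizontal first, then part of the descent.

Request:
servo_tool([
  [[0,0.77,-1.06,0.1,0,0,0],[0,1.54,-2.12,0.2,0,0,0],[0,2.31,-3.18,0.4,0,0,0],[0,3.08,-4.24,0.6,0,0,0],[0,3.77,-5.32,0.8,0,0,0]],
])

```text
t: 1.35
tool_pos: [0.5079, 0.026, 0.2794]
orientation: [0.0, 0.998, 0.061, -0.0]
wrist_force: [0.2, -1.1, -0.1]
gripper_width: -0.002
```

Request:
servo_tool([
  [[0,0,0,1.0,0,0,0],[0,0,0,2.0,0,0,0],[0,0,0,3.0,0,0,0],[0,0,0,3.0,0,0,0]],
])

```text
t: 1.68
tool_pos: [0.5049, 0.0245, 0.1853]
orientation: [-0.001, 0.998, 0.061, -0.004]
wrist_force: [-0.8, 0.1, -1.4]
gripper_width: 0.005
```

```bash
python3 - <<'E'
from h import *
go([.508,.0255,.143],.12)
a=grab('side','side1')[0][120:320,160:420,::-1]
b=grab('top','top1')[0][125:240,180:440,::-1]
cv2.imwrite('pics/c1.png',cv2.resize(np.vstack([a,b]),None,fx=1.9,fy=1.9,interpolation=2))
E
```

```text
t 1.68 tcp [0.5049 0.0245 0.1853] F [-0.8  0.1 -1.4] shift [ 0.12 -0.02  1.41] turn [-0.02  0.08  0.02]
```

View pics/c1.png

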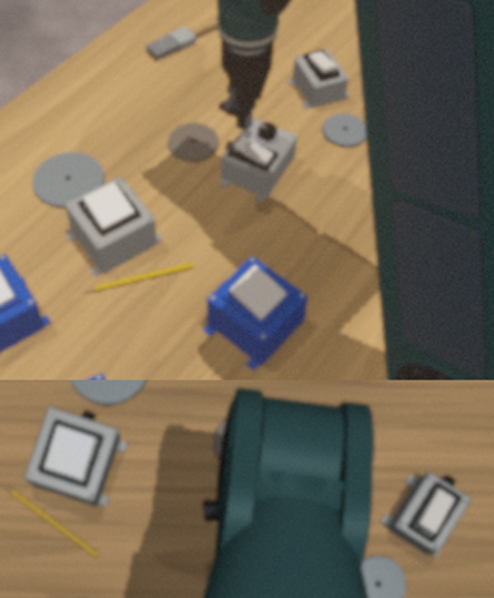

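The fingertips (crop ~(240,110)) hang over the far end of the fan rocker (255,150), clear of the knob (267,130). I'll go down gently.

Request:
servo_tool([
  [[0,0,0,0.5,0,0,0],[0,0,0,0.9,0,0,0],[0,0,0,0.9,0,0,0]],
])

```text
t: 2.03
tool_pos: [0.5074, 0.0237, 0.1633]
orientation: [0.0, 0.998, 0.06, 0.0]
wrist_force: [0.8, 0.3, -0.7]
gripper_width: 0.004
```

```bash
python3 -c "
from h import *
go([.508,.0255,.1425],.12)"
```

```text
t 2.03 tcp [0.5074 0.0237 0.1633] F [ 0.8  0.3 -0.7] shift [ 0.03 -0.06  0.69] turn [ 0.   -0.    0.01]
```

Request:
servo_tool([
  [[0,0,-0.05,0.2,0,0,0],[0,0,-0.05,0.35,0,0,0],[0,0,-0.05,0.45,0,0,0],[0,0,-0.05,0.55,0,0,0],[0,0,-0.05,0.55,0,0,0]],
])

```text
t: 2.45
tool_pos: [0.5072, 0.0254, 0.1464]
orientation: [0.0, 0.998, 0.061, 0.0]
wrist_force: [0.5, -0.8, 1.3]
gripper_width: 0.002
```

Request:
servo_tool([
  [[0,0,0,0.06,0,0,0],[0,0,0,0.12,0,0,0],[0,0,0,0.12,0,0,0]],
])

```text
t: 2.7
tool_pos: [0.5067, 0.0254, 0.1424]
orientation: [-0.0, 0.998, 0.061, -0.0]
wrist_force: [-0.2, 0.4, -0.4]
gripper_width: -0.003
```

```bash
python3 -c "
from h import *
go([.508,.0255,.1425],.12)"
```

```text
t 2.70 tcp [0.5067 0.0254 0.1424] F [-0.2  0.4 -0.4] shift [ 0.04  0.   -0.  ] turn [-0.    0.01  0.01]
```

Request:
servo_tool([
  [[0,0,0,-0.8,0,0,0],[0,0,0,-1.6,0,0,0],[0,0,0,-2.4,0,0,0],[0,0,0,-3.0,0,0,0]],
])

```text
t: 3.03
tool_pos: [0.5069, 0.0254, 0.2345]
orientation: [0.0, 0.998, 0.061, 0.0]
wrist_force: [1.2, 0.1, 0.3]
gripper_width: -0.001
```

```bash
python3 - <<'E'
from h import *
go([.605,.2533,.235],-.295)
z=np.load('pics/side0.npz')['im'];a=grab('side','side2')[0]
f=lambda i:cv2.resize(i[165:235,255:335,::-1],None,fx=5,fy=5,interpolation=2)
cv2.imwrite('pics/c2.png',np.hstack([f(z),f(a)]))
E
```

```text
t 3.03 tcp [0.5069 0.0254 0.2345] F [1.2 0.1 0.3] shift [ 4.16 -7.14 -0.02] turn [ 0.   -0.01  4.77]
```

View pics/c2.png

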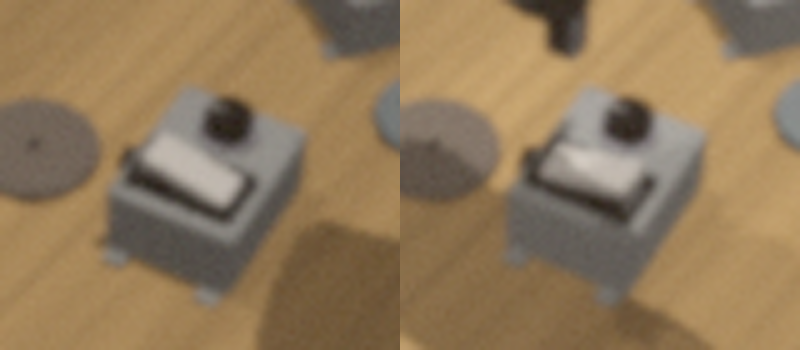

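Before and after: the fan rocker's far end (left, ~(165,145) → (565,165)) went down and the near end rose, so the fan is ON. Next is the kiln.

Request:
servo_tool([
  [[0,0.6,-1.0,0,0,0,0.6],[0,1.2,-2.0,0,0,0,1.2],[0,1.8,-3.0,0,0,0,1.8],[0,2.4,-4.0,0,0,0,2.4],[0,3.0,-5.0,0,0,0,3.0]],
])

```text
t: 3.5
tool_pos: [0.5642, 0.0644, 0.2322]
orientation: [-0.022, 0.999, -0.023, -0.001]
wrist_force: [0.5, -0.7, -0.4]
gripper_width: 0.0
```

```bash
python3 -c "
from h import *
go([.605,.2533,.185],-.295)"
```

```text
t 3.50 tcp [0.5642 0.0644 0.2322] F [ 0.5 -0.7 -0.4] shift [ 1.08 -6.28  1.85] turn [-0.5   0.09  2.85]
```

```bash
python3 -c "
from h import *
s=get_state();print(s['joint_pos'].round(3),s['joint_vel'].round(2),s['joint_torque'].round(1))"
```

```text
[-0.047  0.365 -0.095  1.114  0.044  3.141] [-0.44  0.04  0.06  0.03  0.07  0.  ] [  8.9 -71.9  37.3   0.    0.3  -0. ]
```

Joint 6 hit its range limit (3.14). A quarter turn the other way (tool x at yaw 1.276) keeps it inside and still suits the wide kiln rocker.

Request:
servo_tool([
  [[0,0,0,0,0,0,-1.3],[0,0,0,0,0,0,-2.6],[0,0,0,0,0,0,-3.9],[0,0,0,0,0,0,-5.2],[0,0,0,0,0,0,-5.2]],
])

```text
t: 3.92
tool_pos: [0.5633, 0.0629, 0.2324]
orientation: [-0.021, 0.979, 0.204, 0.004]
wrist_force: [-0.0, -0.8, -0.8]
gripper_width: 0.003
```

```bash
python3 -c "
from h import *
s=get_state();print(s['joint_pos'].round(3))
go([.604,.2535,.235],1.276)"
```

```text
[-0.049  0.363 -0.097  1.114  0.043  2.682]
t 3.92 tcp [0.5633 0.0629 0.2324] F [-0.  -0.8 -0.8] shift [ 3.78 -5.28  0.19] turn [-0.35 -0.38 -9.91]
```

Request:
servo_tool([
  [[0,0.7,-1.0,0,0,0,-1.2],[0,1.4,-2.0,0,-0.05,-0.1,-2.4],[0,2.1,-3.0,0,-0.1,-0.15,-3.6],[0,2.8,-4.0,0,-0.15,-0.2,-4.8],[0,3.5,-5.0,0,-0.2,-0.2,-6.0]],
])

```text
t: 4.33
tool_pos: [0.6007, 0.244, 0.2404]
orientation: [-0.009, 0.894, 0.449, 0.003]
wrist_force: [0.6, 0.3, 0.8]
gripper_width: -0.0
```

```bash
python3 -c "
from h import *
s=get_state();print(s['joint_pos'].round(3))
go([.604,.2535,.235],1.276)"
```

```text
[0.254 0.497 0.15  1.222 0.019 2.465]
t 4.33 tcp [0.6007 0.244  0.2404] F [0.6 0.3 0.8] shift [ 0.32 -0.1   0.19] turn [-0.13 -0.18 -3.96]
```

Request:
servo_tool([
  [[0,0.1,0,0,0,0,-1.0],[0,0.2,-0.1,0.1,-0.05,-0.05,-2.0],[0,0.3,-0.1,0.2,-0.1,-0.1,-3.0],[0,0.3,-0.1,0.2,-0.13,-0.18,-3.96],[0,0.3,-0.1,0.2,-0.13,-0.18,-3.96]],
])

```text
t: 4.75
tool_pos: [0.6035, 0.2517, 0.2342]
orientation: [-0.0, 0.803, 0.596, -0.0]
wrist_force: [0.8, 0.3, -1.1]
gripper_width: 0.004
```

```bash
python3 - <<'E'
from h import *
go([.604,.2535,.1725],1.276)
a=grab('side','side3')[0]
cv2.imwrite('pics/c3.png',cv2.resize(a[130:290,140:340,::-1],None,fx=3,fy=3,interpolation=2))
E
```

```text
t 4.75 tcp [0.6035 0.2517 0.2342] F [ 0.8  0.3 -1.1] shift [0.06 0.   2.06] turn [-0.01  0.01  0.  ]
```

View pics/c3.png

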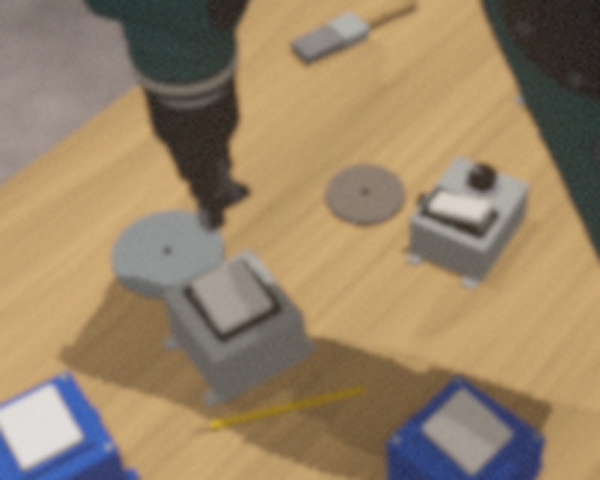

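Fingertips (210,222) are above the kiln's far end, and the fan rocker at right still shows ON. Descending.

Request:
servo_tool([
  [[0,0,0,0.6,0,0,0],[0,0.05,0,1.2,0,0,0],[0,0.05,0,1.7,0,0,0],[0,0.05,0,1.9,0,0,0],[0,0.05,0,1.9,0,0,0]],
])

```text
t: 5.22
tool_pos: [0.6035, 0.2529, 0.1765]
orientation: [-0.0, 0.804, 0.594, -0.001]
wrist_force: [-0.1, 0.0, -0.7]
gripper_width: 0.003
```

Request:
servo_tool([
  [[0,0,0,0.2,0,0,0],[0,0,0,0.35,0,0,0],[0,0,0,0.45,0,0,0],[0,0,0,0.55,0,0,0],[0,0,0,0.55,0,0,0]],
])

```text
t: 5.63
tool_pos: [0.604, 0.2535, 0.161]
orientation: [0.0, 0.803, 0.596, 0.0]
wrist_force: [0.4, 1.0, 0.2]
gripper_width: 0.002
```

Request:
servo_tool([
  [[0,0,0,0.06,0,0,0],[0,0,0,0.1,0,0,0],[0,0,0,0.1,0,0,0]],
])

```text
t: 5.88
tool_pos: [0.6037, 0.2535, 0.1579]
orientation: [-0.0, 0.803, 0.596, -0.0]
wrist_force: [-0.2, -0.2, 0.0]
gripper_width: 0.001
```

Request:
servo_tool([
  [[0,0,0,-0.8,0,0,0],[0,0,0,-1.7,0,0,0],[0,0,0,-2.6,0,0,0],[0,0,0,-3.5,0,0,0],[0,0,0,-3.5,0,0,0]],
])

```text
t: 6.3
tool_pos: [0.6049, 0.2539, 0.2683]
orientation: [0.001, 0.803, 0.596, 0.003]
wrist_force: [0.6, -0.7, 0.9]
gripper_width: -0.002
```

```bash
python3 - <<'E'
from h import *
s=get_state();print(s['t'],s['tool_pos'],s['wrist_force'])
z=np.load('pics/side0.npz')['im'];a=grab('side','side4')[0]
f=lambda i,v,u:cv2.resize(i[v-35:v+35,u-32:u+32,::-1],None,fx=4,fy=4,interpolation=2)
cv2.imwrite('pics/c4.png',np.vstack([np.hstack([f(i,235,218),f(i,200,296),f(i,158,328)]) for i in(z,a)]))
E
```

```text
6.3 [0.60493763 0.25386775 0.26834564] [ 0.59644988 -0.74413286  0.93084394]
```

View pics/c4.png

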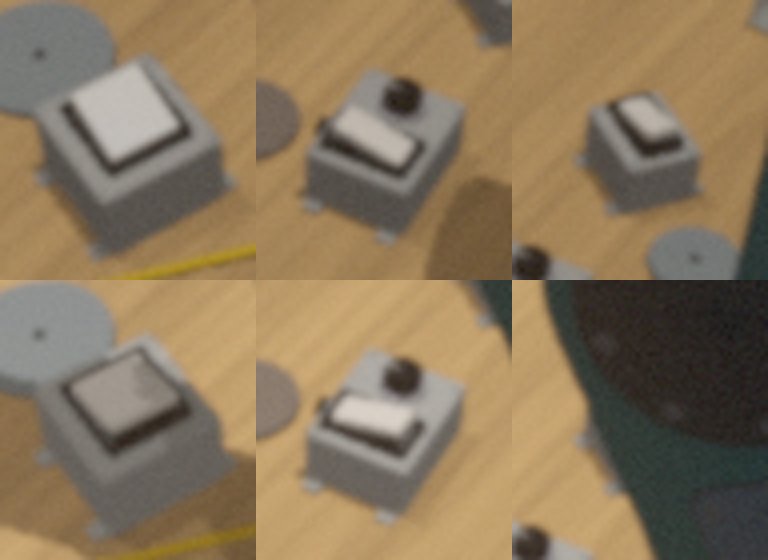

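Bottom row is now. The kiln rocker's near end is raised (dark gap at (140,425)) and its far end is down. The fan is still ON. The lamp is hidden behind the arm, but nothing came near it. Handing in.

```bash
python3 -c "
from h import *
print(close_job())"
```

```text
the job is handed in; nothing more can be done
None
```

I switched on the extractor fan first, then the kiln. Each time I pressed the far end of the rocker with the shut fingertips until it snapped over. I handed the job in at about 6.4 s with the arm raised clear of everything.

- **Rockers:** the before-and-after side pictures show both rockers flipped, with the far end down and the near end raised. The fan still showed ON after the kiln press. The wrist-force readings stayed at noise level (about 1 N), so they don't confirm the snaps; the pictures do.
- **Lamp:** I didn't touch it. It was hidden behind the arm in the last picture, so I didn't check its state again at the end.
- **Joint limit:** on the way to the kiln, joint 6 reached the end of its range (3.141). The arm stopped short and tilted by about 2.5° there, with no contact. I turned the tool a quarter turn the other way, and joint 6 stayed clear of its limit after that. If the judging counts that reading as passing the range, it could matter.

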